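# Bolt the ingredient bin's lid

### The job

Bolt the lid of the ingredient bin: lift the bolt's handle out of the notch it rests in, slide the bolt through the keeper until it comes up against the adjustable stop, and let the handle down all the way into the notch there, then let go. The stop is set differently each time, so feel for it: do not ram the bolt against it or force the handle down on the guide, and leave the other kitchen things where they stand.

Things in the scene. Friction and masses are not known exactly. Their poses are not given: they have to be found in the camera images.
- bin: Low aluminium ingredient bin, 240 (x) x 360 (y) x 100 mm tall, fixed to the table, its steel lid shut. Origin: centre of its underside; z up. The bolt lies on top along the bin's y axis and is shot towards +y, through a loop (the keeper, 14 mm above the bolt's axis at most) whose middle is at y = +88 mm. A lid bar handle stands 35 mm high at x = +88 mm, y -50 to +40 mm. Bin top at z = 100 mm.
- notch_open (a point): Point on the bolt's axis at the open notch, where the handle rests at the start: in the bin's frame at (20, -30, 122) mm. Axes as the bin's.
- knob_centre (a point): Centre of the black plastic ball knob (22 mm diameter) at the end of the bolt handle. A 9 mm round stem joins it to the rod; the ball's centre is 60 mm from the bolt's axis. At rest in a notch the handle points to the bin's -x side, 20 degrees above level, so the knob's centre is 42 mm above the lid. Lifting swings it up about the bolt's axis towards the vertical. The handle falls back by its own weight (70 g) when let go; there is no spring.
- handle (a joint): Turn of the handle about the bolt's axis (the bin's +y), rad: 0 = fully down in a notch, grows as lifted, 1.15 at most (nearly upright). The bolt can slide only above about 0.60; let down between the notches the handle rests on the guide's wall at about 0.58.
- bolt (a joint): Slide of the bolt along the bin's +y, m: 0 = open notch. Sliding takes about 3 N. The closed notch lies 50 to 86 mm from the open one, wherever the adjustable stop is set (not measured: feel or see it). Both notches are 13 mm long for the 9 mm stem. The closed notch's far edge is the stop's bridge: the raised handle meets it 2 mm past the middle of that notch.
- guide: Steel channel in which the bolt slides, the adjustable stop clamped on it. Origin on the bolt's axis at the open notch, axes as the bin's. Walls: up to 15 mm above the axis, 17 mm to either side; bridge: 23 mm above it, 10 mm along y. The bridge bears 25 N from the handle, the guide 60 N; pressing down on the knob with the handle on the wall is felt about 3-fold there.
- dolly_small_mid (a point): Bystander, leave alone: small wooden pie dolly (55 mm wide, 91 mm tall) standing on the lid. Point half-way up on its axis.
- pie_tin_mid (a point): Bystander, leave alone: shallow aluminium tin (90 mm wide, 28 mm tall) on the lid. Point half-way up on its axis.
- jug_mid (a point): Bystander, leave alone: white beaker (84 mm wide, 110 mm tall) on the table beside the bin. Point half-way up on its axis.
- dredger_mid (a point): Bystander, leave alone: metal shaker (64 mm wide, 100 mm tall) on the table at the bin's other side. Point half-way up on its axis.
- dolly_large_mid (a point): Bystander, leave alone: wooden pie dolly (68 mm wide, 114 mm tall) on the table. Point half-way up on its axis.
- bowl_mid (a point): Bystander, leave alone: white bowl (200 mm wide, 85 mm tall) on the table. Point half-way up on its axis.
- scraper_mid (a point): Bystander, leave alone: dough scraper (116 x 111 x 18 mm) lying on the table. Point half-way up on its axis or middle.

How it is judged:
By the outcome, as a careful person would: the job done as asked, in the order asked, and still so for the second after the job is handed in, with the robot touching nothing.
It also fails if it takes over 48 s, if anything falls off the work surface, if the arm or the gripper's body presses on something with over 40 N, if the wrist force passes 120 N, or if a joint passes its speed limit or range.

### The arm

A 6-joint arm with a two-finger parallel gripper is mounted at the origin on the work surface. World frame = base frame: x ahead of the robot, y to its left, z up, the work surface at z = 0. Lengths are in mm, angles in rad, forces in N, time in s.
With the tool pointing down it reaches from about 275 to 1000 mm from the base axis. Payload 8.4 kg.
Tool frame: the origin (TCP) lies midway between the tips of the shut fingers; the grasp point (between the pads) lies 19 mm behind it; z points along the fingers, y is the direction in which the jaws open and shut (so a half turn about z gives the same grasp; the last joint's range is limited). The gripper opens to 85 mm and grips with 20 to 120 N. Pads are 22 mm wide; open, the fingers measure 114 mm over their backs; the gripper's body (76 mm by 85 mm) begins 54 mm behind the grasp point. The pads swing forward as they close: fully open they stand 13 mm farther back than shut.
Start: joints at [1.146, 0.353, 1.633, -0, 1.155, -0.002], TCP at [256.446, 569.968, 208.981] pointing down, gripper open.
Joint ranges: [-2.63, 2.63], [-0.92, 2.1], [0.06, 2.66], [-1.3, 4.44], [0, 2.69], [-3.02, 3.02]. Speed limits (rad/s): [2.22, 2.22, 2.79, 3.14, 3.14, 3.14].

### API

Orientations are given as [roll, pitch, yaw] about the fixed x, y, z axes, in that order (R = Rz(yaw) Ry(pitch) Rx(roll)).
In Python, from rig import r gives the robot as it stands.
- The arm moves only by the tool play_rows, never from a script. Its argument "moves" is a list of rows, each a list of 3 entries, a list of its own where there are three numbers: the turn, a rotation vector about the tool's x, y, z in degrees, then the shift along the tool's x, y, z in mm, then the opening, from 0 (shut) to 1 (fully open). A call has 1 to 20 rows; each row is the pose to reach, as a shift and turn from the pose measured when the call began, along the tool's axes at that moment; what a row does not reach only later rows make up. A row lasts 1/10 s, in which the tool goes at most 50 mm and 8.59 degrees, less where a joint would pass 70% of its speed; a pose out of reach is approached as far as the arm can. A call with a gripper value outside its range is refused whole. The fingers move at their own pace and stop on an object; "newtons" is the grip in N (left out, the last holds). Time passes only in rows, so rows that repeat a pose let the fingers close. It gives the time, the measured TCP pose, the force and the opening at its end, in the units of the state.
- r.sense(): the state, without advancing time (a new reading comes with each control period).
- r.grab_frame(name): name is "scene" or "side" or "wrist"; returns a dict with "color" (420x560x3 uint8, red, green, blue), "K" (3x3 intrinsics, pixels), "k1" (the pictures are not rectified: a ray, as slopes to the right and down, at radius r is drawn at 1 + k1 r^2 times it, then the intrinsics apply), "rvec" (rotation vector, rad) and "tvec" (3), from world to camera coordinates, as OpenCV has them; the wrist camera has in their place "T_tool_cam" (4x4, takes a point from camera to tool coordinates, whose origin is the TCP and whose axes are the flange's). Camera axes: x right, y down, z forward; pixel columns grow to the right and rows downward; lengths in mm; the calibration is good to about 2 mm. A picture is of the moment at which its call begins: read the wrist's pose just before it. There is no depth.
- r.sign_off(): hands the job in, once; it reports no verdict.
Trained networks look in a picture, given as the dict that the camera call returned (one of the last four; its "shot" number tells which), for a name from the list of things; names that differ only in an ending like _2 or _b are one class to them, and where a whole thing is asked for, a point or a joint stands for the part that bears it (a point fixed in the world has none). Each returns a list of dicts, best first, with "conf" (0 to 1); they miss things now and then, are a little off and sometimes report something else, mostly with a low value. They report only what shows in the picture. A call takes as long as a camera call.
- r.silhouettes(picture, name): "mask" (420x560 bool, what is visible of it) and "location" ([column, row] in pixels, amid what is visible of it).
The state is a dict: "clock": time; "qpos": joint angles; "qvel": joint speeds; "joint_efforts": joint torques, N m; "eef_pos": TCP position; "tcp_rot": TCP orientation; "contact_force": force on the tool from outside, world axes, zero at the start; "wrist_torque": the same for the moment, N m; "opening": opening from 0.0 (shut) to 1.0 (fully open).
Only numpy, scipy, OpenCV 4.12 (cv2) and the standard library are available. Lean on these libraries where they do the work, as an engineer would, in place of code of your own. Each camera call takes 0.05 s, during which the arm holds its last target.

## Working session

There is one attempt and no reset: what is moved stays moved. The work goes in short steps, Python scripts to look and compute and a tool call to move; the robot and the scene stay as the last step left them, time stands still between calls to the robot, and variables do not carry over. Pictures are saved under pics/ and viewed, and the job is handed in when it is done.

Besides the shell and the picture viewer there is one more tool, called after "Request:" as a command line: name --argument value ..., lists and objects as JSON in quotes. play_rows: Moves the arm, as the interface text tells. Its arguments: {"type":"object","properties":{"moves":{"type":"array"},"newtons":{"type":"number"}},"required":["moves"]}

```bash
ls; mkdir -p pics; python3 - <<'E'
from rig import r
import cv2
s=r.sense();print(s)
for n in ["scene","side","wrist"]:
    p=r.grab_frame(n)
    print(n,{k:v for k,v in p.items() if k!="color"})
    cv2.imwrite(f"pics/a_{n}.png",p["color"][:,:,::-1])
E
```

```text
pics
{'clock': 0.0, 'qpos': array([ 1.14563573e+00,  3.53648998e-01,  1.63412277e+00,  2.58813098e-05,
        1.15519205e+00, -2.42075370e-03]), 'qvel': array([ 3.51196773e-04, -8.63764752e-05, -9.49897035e-04, -1.41997619e-03,
        5.55424312e-04,  3.25926715e-04]), 'joint_efforts': array([ 2.94370693e-06, -6.05258489e+01, -3.42074454e+01, -3.66763823e-05,
        9.49924404e-03,  1.15246965e-05]), 'eef_pos': array([256.2117251 , 569.52539628, 208.26603005]), 'tcp_rot': array([-3.14022155e+00, -2.69829353e-05,  2.71884233e+00]), 'contact_force': array([ 0.05520856,  0.10937904, -0.36278591]), 'wrist_torque': array([ 0.02428304, -0.02007392, -0.02183724]), 'opening': 0.9998957459963047}
scene {'K': array([[429.2174728 ,   0.        , 279.97752521],
       [  0.        , 429.2174728 , 212.83445994],
       [  0.        ,   0.        ,   1.        ]]), 'k1': -0.11879347217611119, 'rvec': array([ 1.07153688,  2.3348285 , -1.05047572]), 'tvec': array([ 353.8021653 , -187.70453272, 1876.10781866]), 'shot': 1}
side {'K': array([[423.76954814,   0.        , 277.46422179],
       [  0.        , 423.76954814, 218.48282928],
       [  0.        ,   0.        ,   1.        ]]), 'k1': -0.08548916432351852, 'rvec': array([ 2.36542136, -0.1561648 ,  0.05349891]), 'tvec': array([-536.46156603,  134.12356204, 1407.7679169 ]), 'shot': 2}
wrist {'K': array([[377.61496338,   0.        , 281.67958544],
       [  0.        , 377.61496338, 211.46616853],
       [  0.        ,   0.        ,   1.        ]]), 'k1': -0.03228176297752384, 'T_tool_cam': array([[-8.16346489e-04, -9.47232264e-01, -3.20546988e-01,
         8.17685675e+01],
       [ 9.99999133e-01, -1.10448014e-03,  7.17066308e-04,
         5.97723985e-01],
       [-1.03326613e-03, -3.20546125e-01,  9.47232344e-01,
        -1.64710640e+02],
       [ 0.00000000e+00,  0.00000000e+00,  0.00000000e+00,
         1.00000000e+00]]), 'shot': 3}
```

View pics/a_scene.png

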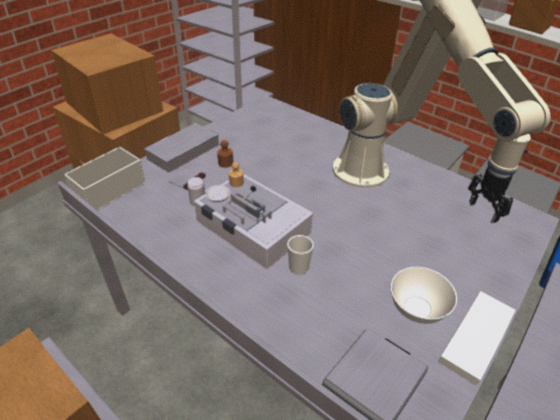

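View pics/a_side.png

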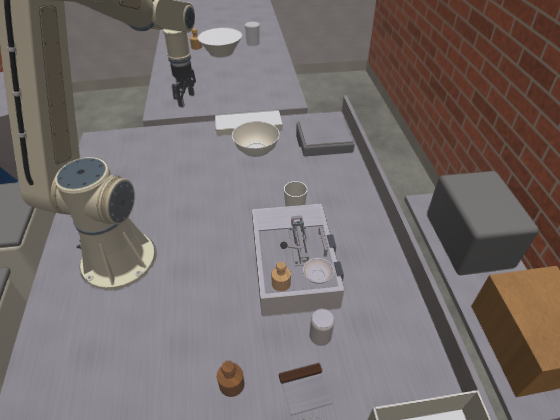

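View pics/a_wrist.png

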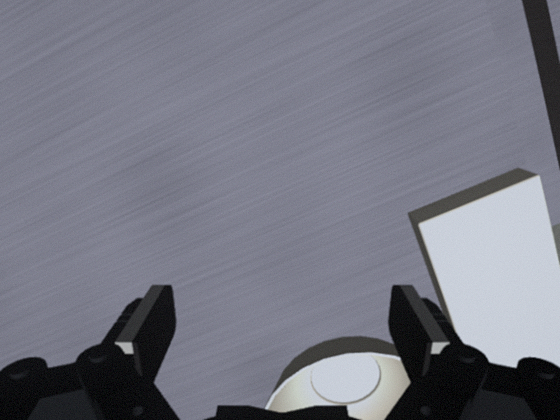

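```bash
cat > h.py <<'E'
import numpy as np, cv2
from scipy.spatial.transform import Rotation as R
def norm(p,uv):
    K=p["K"];k=p["k1"];d=(np.array(uv,float)-K[:2,2])/np.array([K[0,0],K[1,1]])
    x=d.copy()
    for _ in range(30): x=d/(1+k*(x@x))
    return x
def cam(p,T=None):
    # returns R_wc (cam->world), centre
    if "rvec" in p:
        Rm=cv2.Rodrigues(p["rvec"])[0]; return Rm.T,-Rm.T@p["tvec"]
    M=T@p["T_tool_cam"]; return M[:3,:3],M[:3,3]
def tool(s):
    T=np.eye(4);T[:3,:3]=R.from_euler("xyz",s["tcp_rot"]).as_matrix();T[:3,3]=s["eef_pos"];return T
def ray(p,uv,T=None):
    Rm,c=cam(p,T);x=norm(p,uv);d=Rm@np.array([x[0],x[1],1]);return c,d/np.linalg.norm(d)
def proj(p,X,T=None):
    Rm,c=cam(p,T);q=(np.array(X,float)-c)@Rm;x=q[...,:2]/q[...,2:]
    r2=(x**2).sum(-1,keepdims=True);x=x*(1+p["k1"]*r2);K=p["K"]
    return x*np.array([K[0,0],K[1,1]])+K[:2,2]
def tri(rays):
    A=np.zeros((3,3));b=np.zeros(3)
    for c,d in rays:
        M=np.eye(3)-np.outer(d,d);A+=M;b+=M@c
    X=np.linalg.solve(A,b);return X,[np.linalg.norm(np.cross(X-c,d)) for c,d in rays]
def onz(p,uv,z,T=None):
    c,d=ray(p,uv,T);return c+d*(z-c[2])/d[2]
E
python3 - <<'E'
from rig import r
import cv2,pickle
from h import *
P={}
for n in ["scene","side"]:
    p=r.grab_frame(n);P[n]=p
    for k in ["bin","knob_centre","jug_mid","dredger_mid","dolly_small_mid","pie_tin_mid","dolly_large_mid"]:
        o=r.silhouettes(p,k)
        print(n,k,[(round(x["conf"],2),np.round(x["location"],1),int(x["mask"].sum())) for x in o[:2]])
pickle.dump(P,open("P.pkl","wb"))
a=cv2.imread("pics/a_scene.png")[140:270,170:330];cv2.imwrite("pics/b_scene.png",cv2.resize(a,None,fx=5,fy=4.6,interpolation=2)[:600,:800])
a=cv2.imread("pics/a_side.png")[195:315,240:360];cv2.imwrite("pics/b_side.png",cv2.resize(a,None,fx=5,fy=5,interpolation=2))
E
```

```text
scene bin [(0.85, array([259.5, 220. ]), 5550), (0.36, array([420.9, 293.5]), 2929)]
scene knob_centre [(0.54, array([253.7, 192.2]), 39)]
scene jug_mid [(0.88, array([297.6, 251.9]), 829)]
scene dredger_mid [(0.67, array([195.7, 187.7]), 312)]
scene dolly_small_mid [(0.85, array([239.4, 177.1]), 261)]
scene pie_tin_mid [(0.76, array([218.9, 192.1]), 319)]
scene dolly_large_mid [(0.88, array([222.3, 156.3]), 331)]
side bin [(0.92, array([294.1, 257. ]), 6880)]
side knob_centre [(0.49, array([290.7, 245.7]), 69)]
side jug_mid [(0.8, array([295. , 192.6]), 514), (0.32, array([281.9, 273.5]), 477)]
side dredger_mid [(0.83, array([319.7, 326.1]), 722)]
side dolly_small_mid [(0.81, array([279.4, 276.9]), 436), (0.62, array([293.9, 258.9]), 6792)]
side pie_tin_mid [(0.61, array([315.5, 269.1]), 628)]
side dolly_large_mid [(0.91, array([232.4, 379.3]), 793)]
```

View pics/b_scene.png

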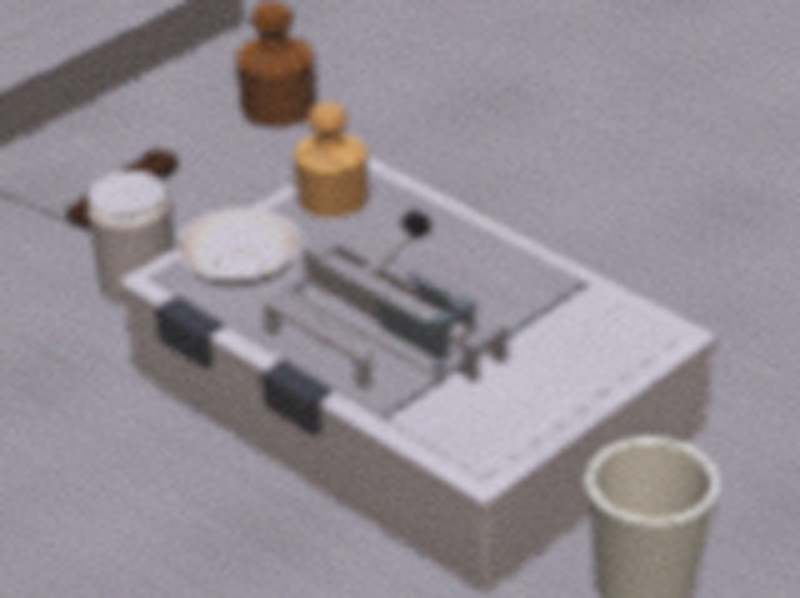

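View pics/b_side.png

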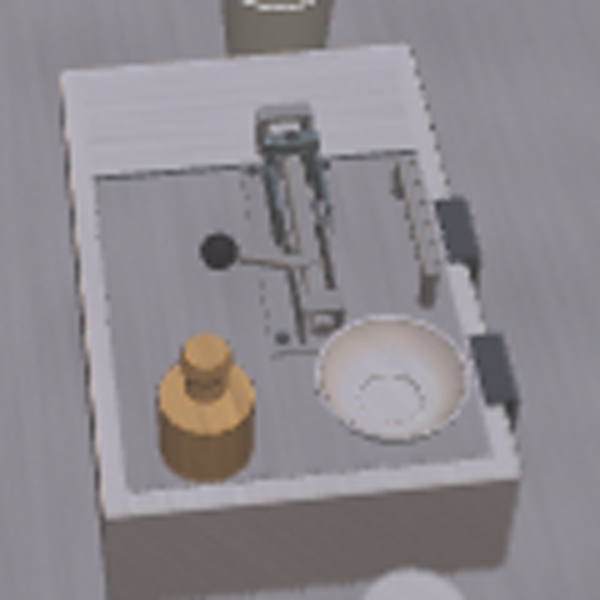

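```bash
python3 - <<'E'
import pickle
from h import *
from scipy.optimize import least_squares
P=pickle.load(open("P.pkl","rb"))
S=lambda u,v:(240+u/5,195+v/5); C=lambda u,v:(170+u/5,140+v/4.6)
bc=np.array([[-120,180,100],[120,180,100],[120,-180,100],[-120,-180,100]],float)
side=np.array([S(62,70),S(408,45),S(518,478),S(105,517)])
sc=np.array([C(715,340),C(487,500),C(123,285),C(372,160)])
for n,q in(("side",side),("scene",sc)): print(n,np.round([onz(P[n],u,100) for u in q]))
def W(t,b): c,s=np.cos(t[2]),np.sin(t[2]); return np.c_[t[0]+c*b[:,0]-s*b[:,1],t[1]+s*b[:,0]+c*b[:,1],b[:,2]+t[3]]
f=lambda t:np.r_[(proj(P["side"],W(t,bc))-side).ravel(),(proj(P["scene"],W(t,bc))-sc).ravel(),t[3]/5]
o=least_squares(f,[550,0,0,0]);t=o.x;print(t,np.round(o.fun,1))
k,e=tri([ray(P["side"],S(219,250)),ray(P["scene"],C(416,222))]);print("knob",k,e)
d=k-[t[0],t[1],0];c,s=np.cos(t[2]),np.sin(t[2]);print("knob in bin",c*d[0]+s*d[1],-s*d[0]+c*d[1],k[2])
for nm,b in (("knobexp",[20-60*np.cos(.349),-30,122+60*np.sin(.349)]),("keeper",[20,88,122])):
    w=W(t,np.array([b]));print(nm,w,proj(P["side"],w),proj(P["scene"],w))
for nm,a,b,z in (("dolly_small",(279.4,276.9),(239.4,177.1),0),("tin",(315.5,269.1),(218.9,192.1),0)):
    k,e=tri([ray(P["side"],a),ray(P["scene"],b)]);print(nm,k,e)
print((np.array(side)))
E
```

```text
side [[ 466.   72.  100.]
 [ 701.   64.  100.]
 [ 693. -291.  100.]
 [ 458. -286.  100.]]
scene [[ 469.   82.  100.]
 [ 701.   74.  100.]
 [ 699. -277.  100.]
 [ 461. -257.  100.]]
[ 5.78932340e+02 -1.02644506e+02 -2.62762749e-02 -6.72958451e+00] [-0.8 -0.3 -0.1 -0.7 -0.2 -0.3 -1.6 -0.3  0.5  0.4 -0.6  2.  -0.5 -0.3
 -2.9 -1.6 -1.3]
knob [ 542.18938373 -135.32158441  142.73731058] [np.float64(1.4080747200554324), np.float64(1.4080747200555948)]
knob in bin -35.87173899507279 -33.63115535497764 142.73731058268388
knobexp [[ 541.77379298 -131.67825246  135.7879113 ]] [[283.07369042 245.38075384]] [[253.711325 190.325914]]
keeper [[601.23748163 -15.20034855 115.27041549]] [[296.35963066 220.38799112]] [[267.08882339 217.22813548]]
dolly_small [ 513.62893759 -235.80463122  126.35880841] [np.float64(3.62214237291667), np.float64(3.622142372916754)]
tin [ 623.24435573 -225.90287944  126.97543474] [np.float64(0.6944611222915239), np.float64(0.6944611222914955)]
[[252.4 209. ]
 [321.6 204. ]
 [343.6 290.6]
 [261.  298.4]]
```

```bash
cat >> h.py <<'E'
def plan(s,pos,yaw,roll=np.pi,pitch=0.0):
    T=tool(s);Rt=R.from_euler("xyz",[roll,pitch,yaw]).as_matrix()
    return np.degrees(R.from_matrix(T[:3,:3].T@Rt).as_rotvec()).round(2),(T[:3,:3].T@(np.array(pos)-T[:3,3])).round(1)
E
python3 - <<'E'
from rig import r
from h import *
print(plan(r.sense(),[545,-110,270],3.115))
E
```

```text
(array([ -0. ,  -0. , -22.7]), array([-542.2, -501.7,  -61. ]))
```

Request:
play_rows --moves '[[[0,0,-2],[-30,-28,-30],1],[[0,0,-4],[-60,-56,-61],1],[[0,0,-22.7],[-542,-502,-61],1],[[0,0,-22.7],[-542,-502,-61],1],[[0,0,-22.7],[-542,-502,-61],1],[[0,0,-22.7],[-542,-502,-61],1],[[0,0,-22.7],[-542,-502,-61],1],[[0,0,-22.7],[-542,-502,-61],1],[[0,0,-22.7],[-542,-502,-61],1],[[0,0,-22.7],[-542,-502,-61],1],[[0,0,-22.7],[-542,-502,-61],1],[[0,0,-22.7],[-542,-502,-61],1],[[0,0,-22.7],[-542,-502,-61],1],[[0,0,-22.7],[-542,-502,-61],1],[[0,0,-22.7],[-542,-502,-61],1],[[0,0,-22.7],[-542,-502,-61],1],[[0,0,-22.7],[-542,-502,-61],1],[[0,0,-22.7],[-542,-502,-61],1]]'

```text
clock: 2.75
eef_pos: [544.2, -109.5, 269.7]
tcp_rot: [3.141, -0.001, 3.115]
contact_force: [-0.4, 0.3, -0.8]
opening: 1.001
```

```bash
python3 - <<'E'
from rig import r
import cv2,pickle
from h import *
s=r.sense();p=r.grab_frame("wrist");pickle.dump((s,p),open("w1.pkl","wb"))
print(s["eef_pos"],s["tcp_rot"])
for o in r.silhouettes(p,"knob_centre")[:2]: print(o["conf"],o["location"],o["mask"].sum())
cv2.imwrite("pics/w1.png",cv2.resize(p["color"][:,:,::-1],None,fx=1.42,fy=1.42))
E
```

```text
[ 544.22330641 -109.49872001  269.74906237] [ 3.14088444e+00 -7.84095115e-04  3.11456874e+00]
0.83 [253.7, 199.3] 1035
```

View pics/w1.png

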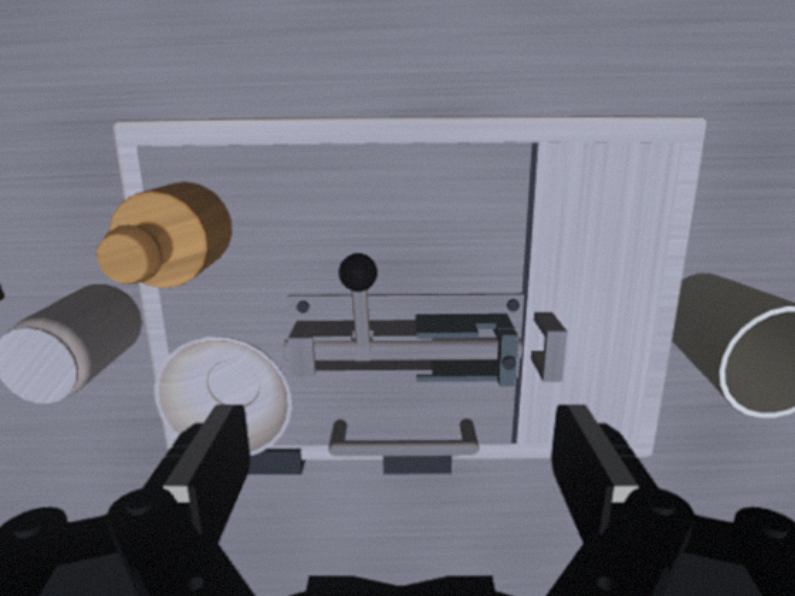

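```bash
python3 - <<'E'
import pickle
from h import *
from scipy.optimize import least_squares
P=pickle.load(open("P.pkl","rb"));s,p=pickle.load(open("w1.pkl","rb"));T=tool(s)
q=lambda u,v:(u/1.42,v/1.42)
c=np.array([q(706,119),q(654,458),q(168,458),q(116,123)])
bc=np.array([[-120,180,100],[120,180,100],[120,-180,100],[-120,-180,100]],float)
def W(t,b): co,si=np.cos(t[2]),np.sin(t[2]); return np.c_[t[0]+co*b[:,0]-si*b[:,1],t[1]+si*b[:,0]+co*b[:,1],b[:,2]+t[3]]
o=least_squares(lambda t:np.r_[(proj(p,W(t,bc),T)-c).ravel(),t[3]/3],[579,-100,0,0]);t=o.x;print(t,o.fun.round(1))
S=lambda u,v:(240+u/5,195+v/5); C=lambda u,v:(170+u/5,140+v/4.6)
k=tri([ray(P["side"],S(219,250)),ray(P["scene"],C(416,222)),ray(p,q(358,272),T)]);print("knob3",k)
print("knob z142",onz(p,q(358,272),142,T))
def tobin(w): d=w[:2]-t[:2];co,si=np.cos(t[2]),np.sin(t[2]);return np.array([co*d[0]+si*d[1],-si*d[0]+co*d[1]]).round(1)
print("knob bin",tobin(onz(p,q(358,272),142,T)))
for n,u,z in (("bridge L",q(500,358),145),("bridge R",q(517,358),145),("notch L",q(478,328),137),("notch R",q(497,328),137),("notch0 stem",q(361,322),134),("keeper L",q(535,350),136),("stem@axis",q(361,345),125)): print(n,tobin(onz(p,u,z,T)))
E
python3 - <<'E'
import cv2
a=cv2.imread("pics/w1.png")[240:400,270:590];cv2.imwrite("pics/w1c.png",cv2.resize(a,None,fx=2.5,fy=2.5,interpolation=2))
E
```

```text
[ 5.82445246e+02 -1.02339739e+02 -2.29602816e-02 -4.16837990e+00] [ 1.4  0.2 -2.  -0.6  1.6  1.3 -1.1 -0.7 -1.4]
knob3 (array([ 542.98907427, -134.0142022 ,  142.85736014]), [np.float64(1.9355983595193993), np.float64(1.646641303800699), np.float64(1.6220482071899962)])
knob z142 [ 544.06921102 -132.69818652  142.        ]
knob bin [-37.7 -31.2]
bridge L [14.8 51.5]
bridge R [14.8 61.6]
notch L [-1.2 38.9]
notch R [-1.2 50.3]
notch0 stem [ -4.3 -31. ]
keeper L [13.8 74.4]
stem@axis [ 14.6 -32.1]
```

View pics/w1c.png

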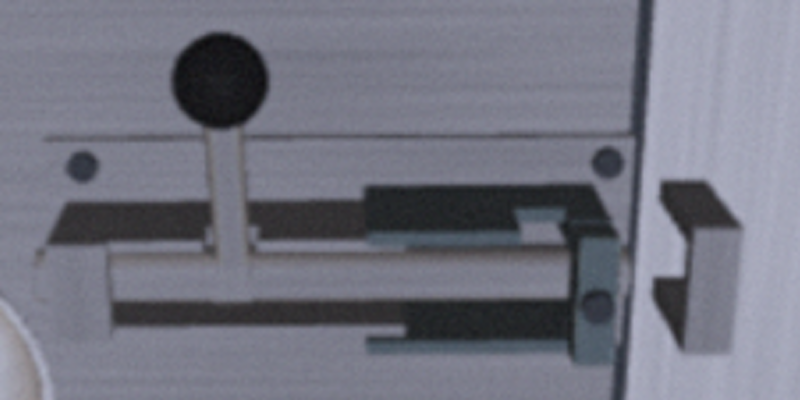

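Request:
play_rows --moves '[[[0,0,0],[1,-12,40],0.55],[[0,0,0],[1,-23.5,80],0.55],[[0,0,0],[1,-23.5,100],0.55],[[0,0,0],[1,-23.5,110],0.55],[[0,0,0],[1,-23.5,110],0.55]]' --newtons 20

```text
clock: 3.35
eef_pos: [541.9, -131.0, 159.3]
tcp_rot: [3.141, -0.002, 3.118]
contact_force: [-0.1, -0.2, 1.0]
opening: 0.556
```

```bash
python3 - <<'E'
from rig import r
import cv2,pickle
from h import *
s=r.sense();p=r.grab_frame("wrist");T=tool(s)
print(s["eef_pos"],s["tcp_rot"],s["opening"],s["contact_force"])
for o in r.silhouettes(p,"knob_centre")[:2]: print(o["conf"],o["location"],o["mask"].sum())
g=p["color"].astype(int)
cv2.imwrite("pics/w2.png",cv2.resize(p["color"][:,:,::-1],None,fx=1.42,fy=1.42))
pickle.dump((s,p),open("w2.pkl","wb"))
E
```

```text
[ 541.87244076 -131.00925084  159.27635515] [ 3.14060265e+00 -2.14322727e-03  3.11753516e+00] 0.555522322597317 [-0.07360254 -0.18996859  1.03136172]
0.7 [70.1, 216.3] 13588
0.6 [278.8, 257.1] 2082
```

View pics/w2.png

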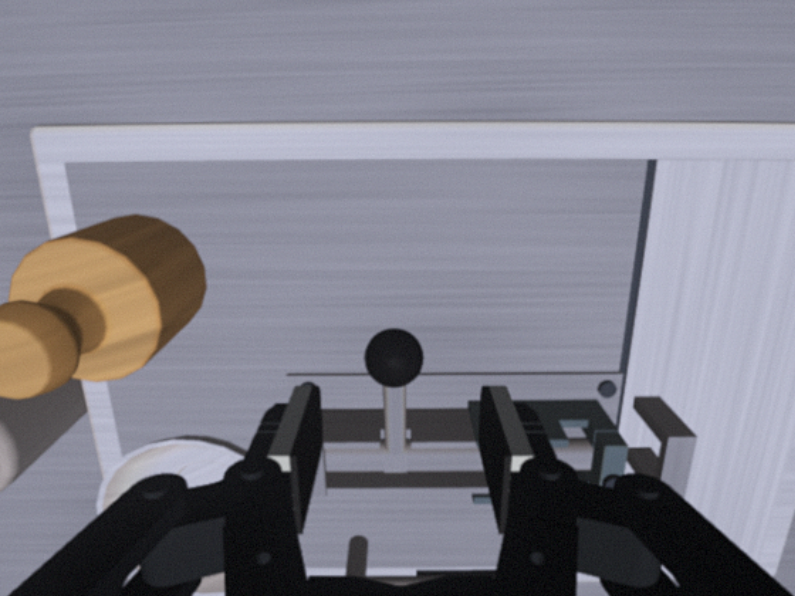

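```bash
python3 - <<'E'
import pickle
from h import *
s,p=pickle.load(open("w1.pkl","rb"));s2,p2=pickle.load(open("w2.pkl","rb"))
a=ray(p,(358/1.42,272/1.42),tool(s));b=ray(p2,(394/1.42,357/1.42),tool(s2))
print(tri([a,b]),onz(p2,(394/1.42,357/1.42),142,tool(s2)))
E
```

```text
(array([ 544.18391926, -132.83058141,  141.75031915]), [np.float64(0.11764807464184307), np.float64(0.11764807464180009)]) [ 544.11851782 -132.9345258   142.        ]
```

Request:
play_rows --moves '[[[0,0,0],[-2,-2,15],0.55],[[0,0,0],[-2,-2,28],0.55],[[0,0,0],[-2,-2,36],0.55],[[0,0,0],[-2,-2,36],0.55]]'

```text
clock: 3.85
eef_pos: [544.2, -133.4, 123.5]
tcp_rot: [3.141, -0.002, 3.117]
contact_force: [0.1, 0.7, -0.6]
opening: 0.552
```

Request:
play_rows --moves '[[[0,0,0],[0,0,0],0.3],[[0,0,0],[0,0,0],0.2],[[0,0,0],[0,0,0],0.2],[[0,0,0],[0,0,0],0.2],[[0,0,0],[0,0,0],0.2]]' --newtons 25

```text
clock: 4.35
eef_pos: [544.2, -133.5, 123.7]
tcp_rot: [3.141, -0.001, 3.117]
contact_force: [-0.1, -0.4, -0.0]
opening: 0.208
```

```bash
python3 - <<'E'
from rig import r
import cv2
s=r.sense();p=r.grab_frame("wrist")
print(s["eef_pos"],s["tcp_rot"],s["opening"],s["contact_force"],s["clock"])
cv2.imwrite("pics/w3.png",cv2.resize(p["color"][:,:,::-1],None,fx=1.42,fy=1.42))
E
```

```text
[ 544.22024522 -133.46659204  123.71079779] [ 3.14084460e+00 -1.40844243e-03  3.11720648e+00] 0.20808692324796613 [-0.14483412 -0.39348128 -0.01365567] 4.35
```

View pics/w3.png

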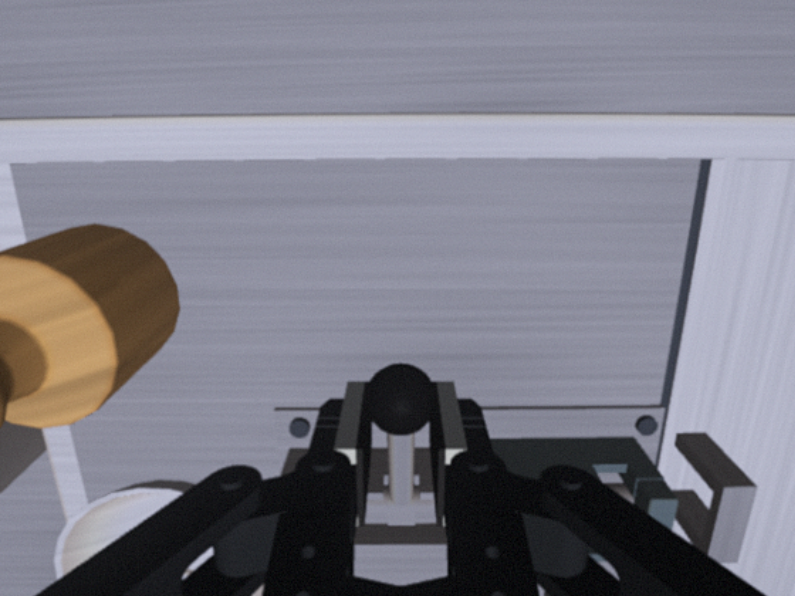

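Request:
play_rows --moves '[[[0,0,0],[0,0,0],0.1],[[0,0,0],[0,0,0],0.1],[[0,0,0],[0,0,0],0.1],[[0,0,0],[0,0,0],0.1]]' --newtons 25

```text
clock: 4.8
eef_pos: [544.2, -133.4, 123.7]
tcp_rot: [3.141, -0.001, 3.117]
contact_force: [-0.3, -0.4, 0.3]
opening: 0.207
```

```bash
python3 - <<'E'
from rig import r
import cv2
s=r.sense();p=r.grab_frame("wrist")
print(s["eef_pos"],s["opening"],s["contact_force"],s["clock"])
a=p["color"][220:400,190:380,::-1]
cv2.imwrite("pics/w4.png",cv2.resize(a,None,fx=3.3,fy=3.3,interpolation=2))
E
```

```text
[ 544.22544832 -133.42226893  123.70758222] 0.20729095218371368 [-0.34511557 -0.38744637  0.31974781] 4.8
```

View pics/w4.png

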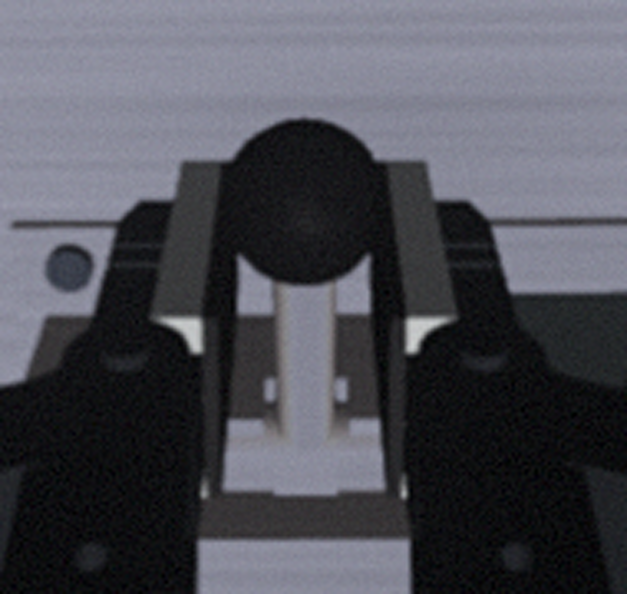

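```bash
python3 - <<'E'
import pickle
from h import *
s,p=pickle.load(open("w2.pkl","rb"))
for X in ([0,0,-19],[11,11,0],[11,11,-38],[0,0,-10],[3,0,-10],[5,0,-12],[8,0,-18]): print(X,(proj(p,np.array(X,float),np.eye(4))-[190,220])*3.3)
print("seen 305,202 ; r 82")
E
```

```text
[0, 0, -19] [300.29339143 203.21702842]
[11, 11, 0] [376.95106013  69.39896813]
[11, 11, -38] [396.02033036 200.2795415 ]
[0, 0, -10] [300.32747961 171.0378253 ]
[3, 0, -10] [300.29700253 151.58534156]
[5, 0, -12] [300.26855808 145.0723488 ]
[8, 0, -18] [300.21093406 145.14095607]
seen 305,202 ; r 82
```

```bash
python3 - <<'E'
import pickle
from h import *
s,p=pickle.load(open("w1.pkl","rb"))
print(p["T_tool_cam"].round(3))
for x in (-11,-5,0,11):
  for z in (-13,-45): print(x,z,proj(p,np.array([[x,-42.5,z],[x,42.5,z]],float),np.eye(4)).round(1).ravel()*1.42)
print("w1 seen left tip 245,405(inner) 220,405 base(220,500?)  right 555..585,405")
E
python3 - <<'E'
import cv2
a=cv2.imread("pics/w1.png")[360:596,100:700];cv2.imwrite("pics/w1d.png",cv2.resize(a,None,fx=1.3,fy=1.3,interpolation=2))
E
```

```text
[[-1.00000e-03 -9.47000e-01 -3.21000e-01  8.16090e+01]
 [ 1.00000e+00 -1.00000e-03  1.00000e-03  1.95000e-01]
 [-1.00000e-03 -3.21000e-01  9.47000e-01 -1.64711e+02]
 [ 0.00000e+00  0.00000e+00  0.00000e+00  1.00000e+00]]
-11 -13 [268.096 420.604 529.944 420.32 ]
-11 -45 [240.832 483.936 557.208 483.51 ]
-5 -13 [266.534 404.416 531.506 403.99 ]
-5 -45 [238.56  465.192 559.338 464.624]
0 -13 [265.256 390.5   532.784 390.074]
0 -45 [236.572 449.004 561.326 448.578]
11 -13 [262.274 358.976 535.624 358.55 ]
11 -45 [232.17  412.084 565.586 411.658]
w1 seen left tip 245,405(inner) 220,405 base(220,500?)  right 555..585,405
```

View pics/w1d.png

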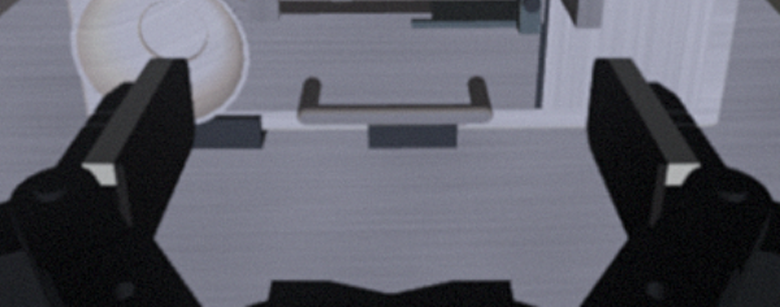

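Request:
play_rows --moves '[[[0,0,0],[0,0,0],0.4],[[0,0,0],[0,0,0],0.4],[[0,0,0],[0,0,4],0.4],[[0,0,0],[0,0,9],0.4],[[0,0,0],[0,0,9],0.4],[[0,0,0],[0,0,9],0.1],[[0,0,0],[0,0,9],0.1],[[0,0,0],[0,0,9],0.1],[[0,0,0],[0,0,9],0.1],[[0,0,0],[0,0,9],0.1]]' --newtons 25

```text
clock: 5.85
eef_pos: [544.1, -133.4, 114.7]
tcp_rot: [3.141, -0.002, 3.117]
contact_force: [0.2, -0.5, 0.2]
opening: 0.231
```

```bash
python3 - <<'E'
from rig import r
import cv2
s=r.sense();p=r.grab_frame("wrist")
print(s["eef_pos"],s["opening"],s["contact_force"],s["clock"])
a=p["color"][220:400,190:380,::-1]
cv2.imwrite("pics/w5.png",cv2.resize(a,None,fx=3.3,fy=3.3,interpolation=2))
E
```

```text
[ 544.05162576 -133.42278687  114.70493164] 0.2306897924968031 [ 0.18357482 -0.53758582  0.16235575] 5.85
```

View pics/w5.png

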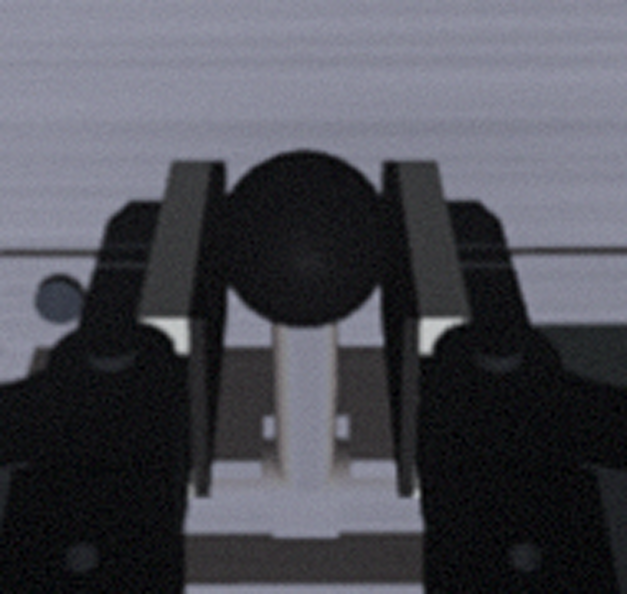

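Request:
play_rows --moves '[[[0,0,0],[0,0,0],0.35],[[0,0,0],[0,0,0],0.35],[[0,0,0],[0,0,4],0.35],[[0,0,0],[0,0,4],0.35],[[0,0,0],[0,0,4],0.1],[[0,0,0],[0,0,4],0.1],[[0,0,0],[0,0,4],0.1],[[0,0,0],[0,0,4],0.1]]' --newtons 25

```text
clock: 6.7
eef_pos: [543.9, -133.4, 110.7]
tcp_rot: [3.141, -0.002, 3.117]
contact_force: [-0.4, -1.3, -0.6]
opening: 0.236
```

Request:
play_rows --moves '[[[0,0,0],[-1.5,0,-3.9],0.1],[[0,0,0],[-3.4,0,-7.7],0.1],[[0,0,0],[-5.5,0,-11.3],0.1],[[0,0,0],[-7.8,0,-14.8],0.1],[[0,0,0],[-10.5,0,-18],0.1],[[0,0,0],[-13.2,0,-21.2],0.1],[[0,0,0],[-13.2,0,-21.2],0.1]]'

```text
clock: 7.4
eef_pos: [557.6, -133.7, 132.3]
tcp_rot: [3.141, -0.001, 3.117]
contact_force: [-0.4, 1.3, -2.3]
opening: 0.233
```

```bash
python3 - <<'E'
from rig import r
import cv2
s=r.sense();p=r.grab_frame("wrist")
print(s["eef_pos"],s["opening"],s["contact_force"],s["clock"])
cv2.imwrite("pics/w6.png",cv2.resize(p["color"][:,:,::-1],None,fx=1.42,fy=1.42))
E
```

```text
[ 557.63258283 -133.70371396  132.32207918] 0.2330078776339196 [-0.42238551  1.32603059 -2.30979272] 7.4
```

View pics/w6.png

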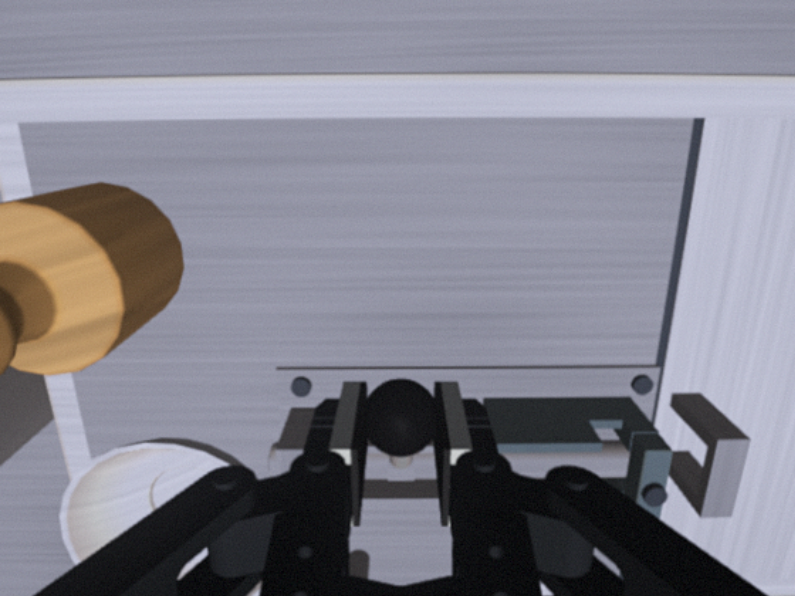

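Request:
play_rows --moves '[[[0,0,0],[-3,0,-2.9],0.1],[[0,0,0],[-6.2,0,-5.6],0.1],[[0,0,0],[-9.6,0,-8],0.1],[[0,0,0],[-13.2,0,-10.3],0.1],[[0,0,0],[-17.8,0,-12.7],0.1],[[0,0,0],[-20.7,0,-13.9],0.1],[[0,0,0],[-20.7,0,-13.9],0.1]]'

```text
clock: 8.15
eef_pos: [578.7, -134.2, 146.2]
tcp_rot: [3.141, -0.001, 3.117]
contact_force: [-1.2, 0.2, -0.5]
opening: 0.23
```

Request:
play_rows --moves '[[[0,0,0],[0,2,0],0.1],[[0,0,0],[0,5,0],0.1],[[0,0,0],[0,9,0],0.1],[[0,0,0],[0,13,0],0.1],[[0,0,0],[0,17,0],0.1],[[0,0,0],[0,21,0],0.1],[[0,0,0],[0,25,0],0.1],[[0,0,0],[0,28,0],0.1],[[0,0,0],[0,30,0],0.1],[[0,0,0],[0,30,0],0.1]]'

```text
clock: 9.15
eef_pos: [579.3, -103.6, 146.2]
tcp_rot: [3.14, -0.001, 3.118]
contact_force: [-2.0, -0.5, 0.2]
opening: 0.234
```

```bash
python3 - <<'E'
from rig import r
import cv2
s=r.sense();p=r.grab_frame("wrist")
print(s["eef_pos"],s["opening"],s["contact_force"],s["clock"])
cv2.imwrite("pics/w7.png",cv2.resize(p["color"][:,:,::-1],None,fx=1.42,fy=1.42))
E
```

```text
[ 579.31583694 -103.64349207  146.17572291] 0.23426794231581471 [-2.0371151  -0.45815758  0.2227666 ] 9.15
```

View pics/w7.png

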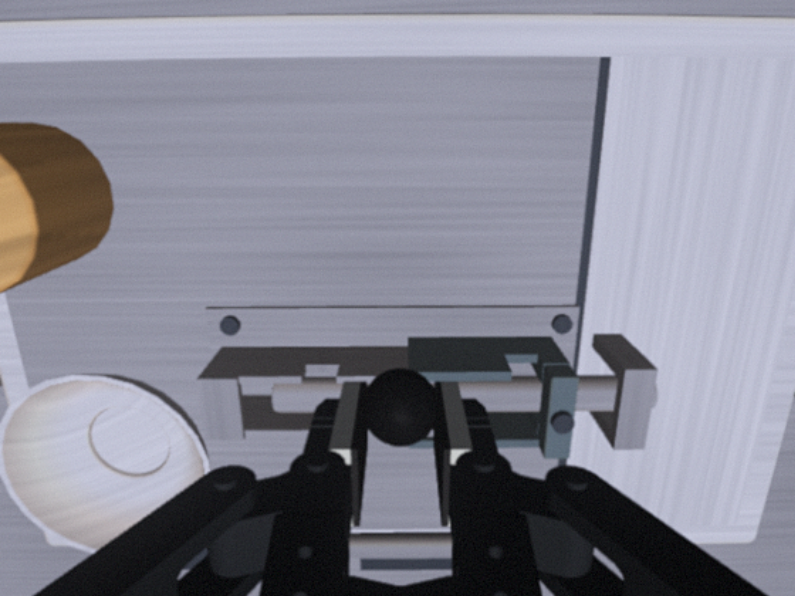

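```bash
python3 - <<'E'
import cv2
a=cv2.imread("pics/w7.png")[320:470,190:600];cv2.imwrite("pics/w7c.png",cv2.resize(a,None,fx=1.95,fy=1.95,interpolation=2))
import pickle
from h import *
s,p=pickle.load(open("w1.pkl","rb"))
T=np.eye(4);T[:3,:3]=R.from_euler("xyz",[3.14,-.001,3.118]).as_matrix();T[:3,3]=[579.3,-103.6,146.2]
for n,u,z in (("bridge edge top",(543,410),145),("notchL",(505,357),137),("notch R~",(539,357),137),("open L",(305,367),137),("open R",(340,367),137)):
  print(n,onz(p,(u[0]/1.42,u[1]/1.42),z,T).round(1))
E
```

```text
bridge edge top [596.1 -53.2 145. ]
notchL [578.9 -65.8 137. ]
notch R~ [579.2 -53.7 137. ]
open L [ 581.  -137.3  137. ]
open R [ 581.3 -124.8  137. ]
```

View pics/w7c.png

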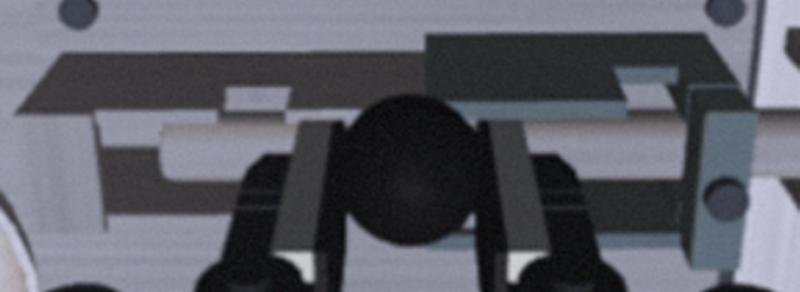

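Request:
play_rows --moves '[[[0,0,0],[0,3,0],0.1],[[0,0,0],[0,7,0],0.1],[[0,0,0],[0,11,0],0.1],[[0,0,0],[0,15,0],0.1],[[0,0,0],[0,19,0],0.1],[[0,0,0],[0,23,0],0.1],[[0,0,0],[0,27,0],0.1],[[0,0,0],[0,31,0],0.1],[[0,0,0],[0,34,0],0.1],[[0,0,0],[0,36,0],0.1],[[0,0,0],[0,38,0],0.1],[[0,0,0],[0,38,0],0.1],[[0,0,0],[0,38,0],0.1]]'

```text
clock: 10.5
eef_pos: [580.2, -65.3, 146.2]
tcp_rot: [3.139, -0.001, 3.117]
contact_force: [-1.3, -1.0, 0.3]
opening: 0.232
```

```bash
python3 - <<'E'
from rig import r
import cv2
from h import *
s=r.sense();p=r.grab_frame("wrist")
print(s["eef_pos"],s["opening"],s["contact_force"],s["clock"])
cv2.imwrite("pics/w8.png",cv2.resize(p["color"][:,:,::-1],None,fx=1.42,fy=1.42))
E
```

```text
[580.22372849 -65.32996967 146.22318408] 0.2321213945292403 [-1.28643215 -0.99330634  0.34727992] 10.5
```

View pics/w8.png

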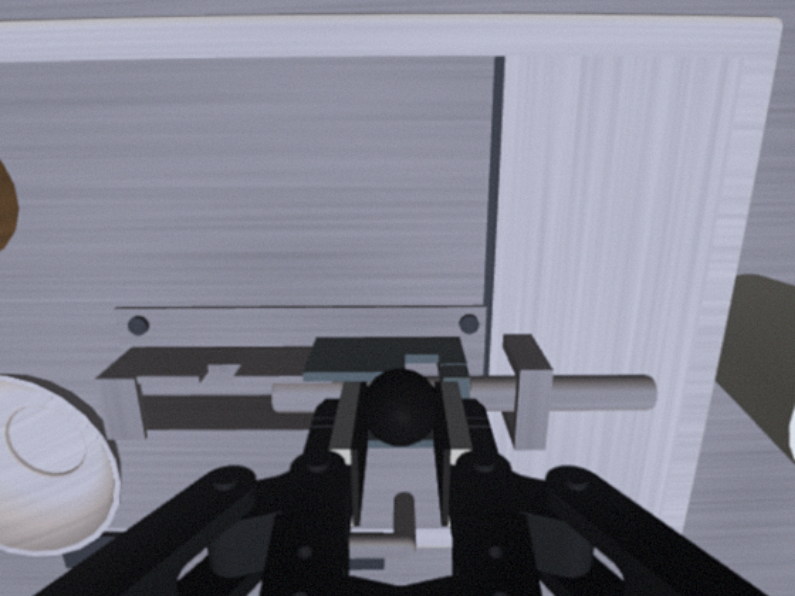

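Request:
play_rows --moves '[[[0,0,0],[0,1,0],0.1],[[0,0,0],[0,2,0],0.1],[[0,0,0],[0,3,0],0.1],[[0,0,0],[0,4,0],0.1]]'

```text
clock: 10.95
eef_pos: [580.3, -61.4, 146.2]
tcp_rot: [3.14, -0.001, 3.117]
contact_force: [-2.5, -2.8, 0.2]
opening: 0.236
```

Request:
play_rows --moves '[[[0,0,0],[0,0.7,0],0.1],[[0,0,0],[0,1.4,0],0.1]]'

```text
clock: 11.15
eef_pos: [580.4, -60.0, 146.3]
tcp_rot: [3.14, -0.001, 3.117]
contact_force: [-2.2, -4.0, 0.7]
opening: 0.233
```

Request:
play_rows --moves '[[[0,0,0],[0,0.5,0],0.1],[[0,0,0],[0,1,0],0.1]]'

```text
clock: 11.35
eef_pos: [580.4, -58.9, 146.2]
tcp_rot: [3.14, -0.001, 3.117]
contact_force: [-2.0, -3.3, 0.0]
opening: 0.235
```

Request:
play_rows --moves '[[[0,0,0],[0,0.5,0],0.1],[[0,0,0],[0,1,0],0.1]]'

```text
clock: 11.55
eef_pos: [580.3, -57.9, 146.2]
tcp_rot: [3.14, -0.002, 3.117]
contact_force: [-1.4, -2.4, 0.0]
opening: 0.235
```

Request:
play_rows --moves '[[[0,0,0],[0,0.5,0],0.1],[[0,0,0],[0,0.8,0],0.1]]'

```text
clock: 11.75
eef_pos: [580.4, -57.0, 146.3]
tcp_rot: [3.14, -0.001, 3.117]
contact_force: [-1.7, -3.1, -0.1]
opening: 0.234
```

Request:
play_rows --moves '[[[0,0,0],[0,0.4,0],0.1],[[0,0,0],[0,0.8,0],0.1]]'

```text
clock: 11.95
eef_pos: [580.4, -56.2, 146.2]
tcp_rot: [3.14, -0.001, 3.117]
contact_force: [-1.7, -3.0, -0.9]
opening: 0.234
```

Request:
play_rows --moves '[[[0,0,0],[0,0.4,0],0.1],[[0,0,0],[0,0.8,0],0.1]]'

```text
clock: 12.15
eef_pos: [580.4, -55.4, 146.3]
tcp_rot: [3.14, -0.001, 3.117]
contact_force: [-1.8, -3.1, -0.3]
opening: 0.233
```

Request:
play_rows --moves '[[[0,0,0],[0,0.4,0],0.1],[[0,0,0],[0,0.8,0],0.1]]'

```text
clock: 12.35
eef_pos: [580.5, -54.8, 146.2]
tcp_rot: [3.14, -0.001, 3.117]
contact_force: [-1.5, -5.9, 0.5]
opening: 0.233
```

Request:
play_rows --moves '[[[0,0,0],[0,0.3,0],0.1],[[0,0,0],[0,0.4,0],0.1]]'

```text
clock: 12.55
eef_pos: [580.5, -54.8, 146.3]
tcp_rot: [3.141, -0.001, 3.118]
contact_force: [-2.0, -5.9, -0.6]
opening: 0.226
```

Request:
play_rows --moves '[[[0,0,0],[0,0.5,0],0.1],[[0,0,0],[0,0.9,0],0.1]]'

```text
clock: 12.75
eef_pos: [580.5, -54.7, 146.3]
tcp_rot: [-3.141, -0.001, 3.118]
contact_force: [-1.6, -6.8, -0.4]
opening: 0.234
```

Request:
play_rows --moves '[[[0,0,0],[0,-0.8,0],0.1],[[0,0,0],[0,-1.7,0],0.1],[[0,0,0],[0,-1.8,0],0.1]]'

```text
clock: 13.05
eef_pos: [580.5, -55.7, 146.3]
tcp_rot: [3.141, -0.001, 3.118]
contact_force: [-1.3, 2.9, -0.4]
opening: 0.235
```

```bash
python3 - <<'E'
from rig import r
import cv2
s=r.sense();p=r.grab_frame("wrist")
print(s["eef_pos"],s["opening"],s["contact_force"],s["clock"])
cv2.imwrite("pics/w9.png",cv2.resize(p["color"][220:360,200:380,::-1],None,fx=4.2,fy=4.2,interpolation=2))
E
```

```text
[580.45839201 -55.6786113  146.27169715] 0.23532030073243704 [-1.34466296  2.85805554 -0.43185914] 13.05
```

View pics/w9.png

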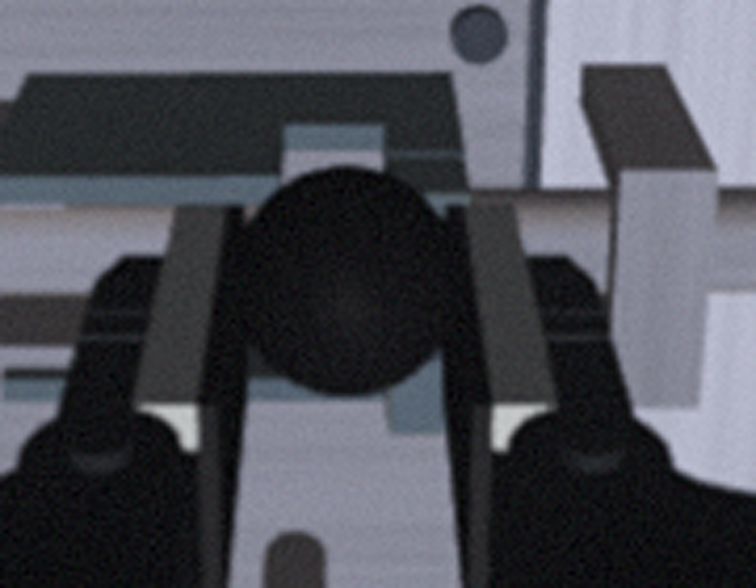

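Request:
play_rows --moves '[[[0,0,0],[0,-0.8,0],0.1],[[0,0,0],[0,-1.1,0],0.1],[[0,0,0],[0,-1.1,0],0.1]]'

```text
clock: 13.4
eef_pos: [580.4, -56.8, 146.3]
tcp_rot: [3.141, -0.001, 3.118]
contact_force: [-1.3, 3.5, -0.1]
opening: 0.232
```

Request:
play_rows --moves '[[[0,0,0],[4,0,1.7],0.1],[[0,0,0],[8.2,0,3.9],0.1],[[0,0,0],[11,0,5.6],0.1],[[0,0,0],[13.5,0,7.4],0.1],[[0,0,0],[15.2,0,8.6],0.1],[[0,0,0],[16.8,0,9.9],0.1]]'

```text
clock: 14.0
eef_pos: [563.4, -56.5, 136.5]
tcp_rot: [3.141, -0.001, 3.118]
contact_force: [0.6, 1.4, 1.0]
opening: 0.232
```

Request:
play_rows --moves '[[[0,0,0],[1.6,0,1.4],0.1],[[0,0,0],[3.1,0,2.8],0.1]]'

```text
clock: 14.2
eef_pos: [559.9, -56.4, 133.8]
tcp_rot: [3.141, -0.002, 3.118]
contact_force: [-1.9, 1.9, 2.9]
opening: 0.232
```

Request:
play_rows --moves '[[[0,0,0],[3.3,0,4.1],0.1],[[0,0,0],[6.3,0,8.3],0.1],[[0,0,0],[8.7,0,11.8],0.1],[[0,0,0],[10.8,0,15.4],0.1],[[0,0,0],[10.8,0,15.4],0.1]]'

```text
clock: 14.7
eef_pos: [548.5, -56.1, 117.7]
tcp_rot: [3.141, -0.003, 3.118]
contact_force: [-1.6, 1.1, 1.3]
opening: 0.233
```

Request:
play_rows --moves '[[[0,0,0],[1.2,0,2.5],0.1],[[0,0,0],[2.2,0,5],0.1],[[0,0,0],[2.6,0,6.5],0.1],[[0,0,0],[2.6,0,6.5],0.1]]'

```text
clock: 15.1
eef_pos: [545.7, -56.1, 111.2]
tcp_rot: [3.141, -0.003, 3.118]
contact_force: [-2.4, 1.0, 1.9]
opening: 0.234
```

Down at the rest height with small forces; release and retreat upward.

Request:
play_rows --moves '[[[0,0,0],[0,0,0],0.35],[[0,0,0],[0,0,0],0.5],[[0,0,0],[0,0,0],0.5],[[0,0,0],[0,0,0],0.5],[[0,0,0],[0,0,-10],0.5],[[0,0,0],[0,0,-30],0.5],[[0,0,0],[0,0,-60],0.5],[[0,0,0],[0,0,-100],0.5],[[0,0,0],[0,0,-140],0.5],[[0,0,0],[0,0,-150],0.5],[[0,0,0],[0,0,-150],0.5]]'

```text
clock: 16.2
eef_pos: [547.3, -56.3, 263.6]
tcp_rot: [3.142, 0.001, 3.118]
contact_force: [1.3, -0.8, -0.9]
opening: 0.501
```

```bash
python3 - <<'E'
from rig import r
import cv2,pickle
s=r.sense();p=r.grab_frame("wrist");pickle.dump((s,p),open("w10.pkl","wb"))
print(s["eef_pos"],s["opening"],s["contact_force"],s["clock"])
cv2.imwrite("pics/w10.png",cv2.resize(p["color"][:,:,::-1],None,fx=1.42,fy=1.42))
for n in("side","scene"):
  q=r.grab_frame(n);cv2.imwrite(f"pics/z_{n}.png",q["color"][:,:,::-1])
E
```

```text
[547.29391892 -56.33322589 263.55002947] 0.5007909279638517 [ 1.3222983  -0.80659339 -0.85418903] 16.2
```

View pics/w10.png

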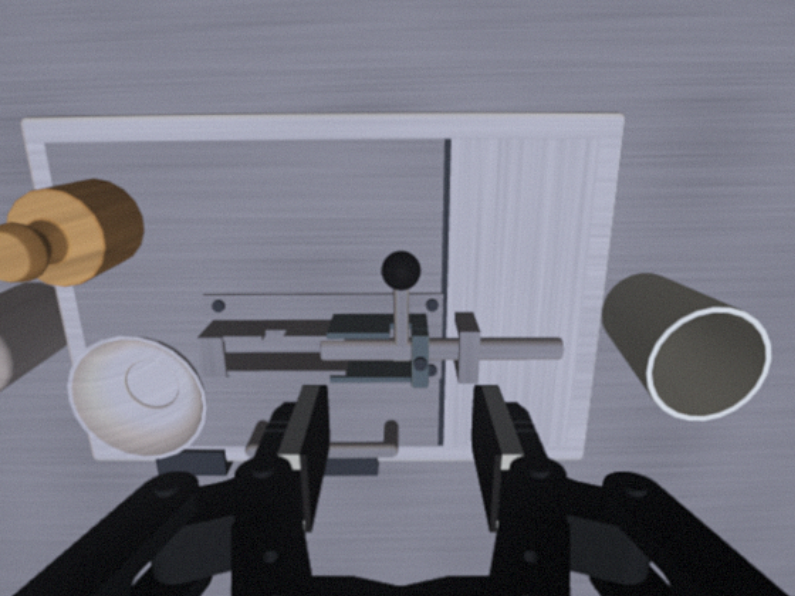

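View pics/z_side.png

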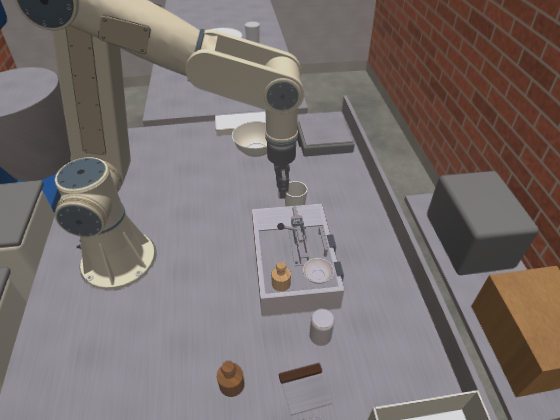

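```bash
python3 - <<'E'
import pickle
from h import *
from rig import r
s,p=pickle.load(open("w10.pkl","rb"))
print(onz(p,(401/1.42,270/1.42),142,tool(s)),"want x~546")
q=r.grab_frame("side");p1=r.silhouettes(q,"knob_centre");print([(o["conf"],o["location"]) for o in p1[:1]])
print(tri([ray(p,(401/1.42,270/1.42),tool(s)),ray(q,(281,226.5))]))
import cv2
cv2.imwrite("pics/w10c.png",cv2.resize(cv2.imread("pics/w10.png")[230:400,300:500],None,fx=3.5,fy=3.5,interpolation=2))
cv2.imwrite("pics/zs.png",cv2.resize(cv2.imread("pics/z_side.png")[200:270,250:345],None,fx=6,fy=6,interpolation=2))
E
```

```text
[545.15879186 -55.2479863  142.        ] want x~546
[(0.49, [281.9, 224.0])]
(array([546.18921709, -55.31878855, 137.04666179]), [np.float64(0.33901006515479504), np.float64(0.33901006515470034)])
```

View pics/w10c.png

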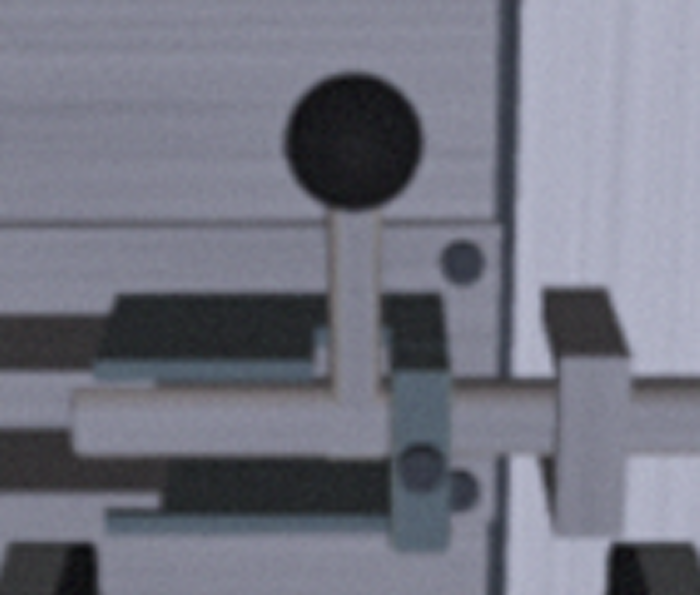

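View pics/zs.png

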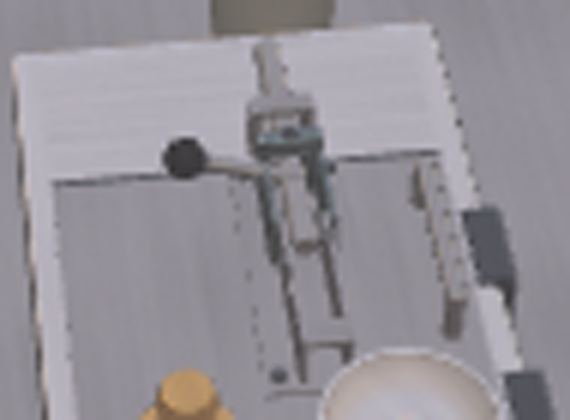

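```bash
python3 -c "
from rig import r
print(r.sense()['contact_force'],r.sign_off(),r.sense()['clock'])"
```

```text
the job is handed in; nothing more can be done
the job is handed in; nothing more can be done
```

The bolt is shot and the handle is down in the closed notch. The arm is clear of everything, and I handed the job in at about 16.5 s. It gives no verdict.

**What I did:** I gripped the knob and swung the handle up to about 0.85 rad. I then slid the bolt about 79 mm in fine steps until it met the stop, with a reading of about 7 N at most. I backed off 2 mm to the middle of the notch and lowered the handle along its arc with no more than about 3 N vertical on the tool. Then I let go and went straight up.

**Last checks:**
- **Wrist picture:** the stem lies in the closed notch beside the bridge, and the rod runs through the keeper.
- **Knob position:** assuming the rest height of 142 mm, the knob comes out at x of about 545 mm, against about 546 mm expected.
- **Bystanders:** none looked moved in the last pictures. I checked this by eye and did not measure it.

**What disagreed:**
- **First grip:** it sat too high on the ball because the pads end well behind the TCP, so I gripped again 13 mm lower before lifting.
- **Knob height:** a rough two-view check at the end gave 137 mm instead of 142 mm. I put that down to the side camera's coarse pixels (about 3 mm each), since the wrist picture shows the handle down.

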